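# Load the ironing carrier from the railed shelf and slide it to the ironing mark

## Task

Slide the white carrier along its rails to the yellow loading mark so that it clicks in there, then, with it standing there, lift every steel tin up over the shelf's front rail and stand it upright in the carrier's trough on the shelf side, and lay the navy lint comb flat, handle up, in the other trough. Once everything is loaded, slide the carrier on to the blue ironing mark until it clicks in; leave the iron rest plate, the spray bottle and the starch can where they are.

Things in the scene. Friction and masses are not known exactly. Their poses are not given: they have to be found in the camera images.
- shelf_board (a point): middle of the shelf's board, on its upper face (60 mm above the table), where the tins stand. Low fixed wooden shelf 130 mm deep (x, away from the robot) by 500 mm long (y). Side panels and a back strip stand 34 mm above the board; in front is the retaining rail. Nothing overhead
- rail_top (a point): middle of the top of the shelf's front retaining rail, two fixed horizontal steel bars along the shelf's y (60 mm towards the robot from the board's middle); its top is 34 mm above the board, so a tin's underside must rise above it before the tin is drawn forward
- carrier (a joint): how far the carrier has slid to the left, m: 0 at its right stop, 0.130 clicked in at the yellow mark, 0.260 at the blue mark, 0.270 left stop. A spring plunger clicks it in at each mark: about 6 N to get in or out, about 2 N to slide between. It stays where it is left, and is drawn in only within some 4 mm of a click place. Starts from 0.01 to 0.08
- carrier_mid (a point): middle of the carrier, on its floor's upper face (30 mm above the table). White plastic tray 155 (x) by 310 mm (y), walls 16 mm high above the floor, 5 mm thick; x points to the shelf, y along the rails, the way the joint value grows. A wall along y parts it into two troughs. A red pointer on the robot-side wall at y = 0 stands in line with a mark when clicked in
- tin_trough (a point): middle of the floor of the shelf-side trough, for the tins: 74 mm wide (x) by 300 mm long (y) inside, walls 16 mm high. It moves with the carrier and has the carrier's axes; it takes four tins in one row along y, 70 mm apart
- comb_trough (a point): middle of the floor of the robot-side trough, for the comb: 66 mm wide (x) by 300 mm long (y) inside, walls 16 mm high; the comb lies along y. It moves with the carrier and has the carrier's axes
- grip_right (a point): the carrier's right-hand grip tab (negative y end): an upright grey tab at the tray's end, 40 mm wide (x), 12 mm thick (y), fixed to the carrier; this point is its middle 16 mm below its top, which is 100 mm above the table. It may be pinched from above or pushed
- grip_left (a point): the like tab at the carrier's left-hand (positive y) end
- load_mark (a point): the yellow mark plate beside the slide rails, loading place
- iron_mark (a point): the blue mark plate beside the slide rails, ironing place, 130 mm to the left of the yellow one
- comb_mid (a point): middle (24 mm above the underside) of the navy plastic lint comb, 0.10 kg: flat foot 150 mm long (x), 44 mm wide (y), 14 mm high, with small teeth along one long side that are only for show; upright handle on top 100 mm long (x), 24 mm wide (y), its top 48 mm above the underside; z points up. Starts on the table left or right of the slide
- tin_a_mid (a point): the centre (half-way up) of a stainless steel tin with a screw-top lid, smooth upright cylinder 58 mm in diameter and 86 mm tall, 0.11 to 0.23 kg, its contents lying at the bottom; z points up. Starts on the shelf board. Two to four of the four like tins are there; one that is not there has no reading
- tin_b_mid (a point): the centre (half-way up) of a stainless steel tin with a screw-top lid, smooth upright cylinder 58 mm in diameter and 86 mm tall, 0.11 to 0.23 kg, its contents lying at the bottom; z points up. Starts on the shelf board. Two to four of the four like tins are there; one that is not there has no reading
- tin_c_mid (a point): the centre (half-way up) of a stainless steel tin with a screw-top lid, smooth upright cylinder 58 mm in diameter and 86 mm tall, 0.11 to 0.23 kg, its contents lying at the bottom; z points up. Starts on the shelf board. Two to four of the four like tins are there; one that is not there has no reading
- tin_d_mid (a point): the centre (half-way up) of a stainless steel tin with a screw-top lid, smooth upright cylinder 58 mm in diameter and 86 mm tall, 0.11 to 0.23 kg, its contents lying at the bottom; z points up. Starts on the shelf board. Two to four of the four like tins are there; one that is not there has no reading
- iron_plate: bystander: aluminium iron rest plate 200 x 100 x 10 mm (x, y, z), lying on the table at the side where the comb is not; origin at the middle of its underside
- spray: bystander: green spray bottle, 64 mm in diameter, 170 mm tall, standing on the table left of the shelf; origin at the middle of its underside
- starch: bystander: blue starch can, 60 mm in diameter, 150 mm tall, standing on the table right of the shelf; origin at the middle of its underside
Mind the look-alikes: they are no part of the job. Of the things like the part that bears comb_mid, leave any that is purple or turquoise; of the rest the smaller one is meant.

How it is judged:
On the way, in this order (a step that is already met when the one before it is completed fails the run):
1. the carrier is clicked in at the yellow loading mark (value of joint carrier between 0.125 and 0.135 m and velocity of joint carrier between -0.01 and 0.01 m/s), for 0.2 s.
2. with the carrier at the loading mark, every tin stands in the shelf-side trough and the comb lies in the other (value of joint carrier between 0.125 and 0.135 m and x of tin_a_mid in the frame of carrier_mid between 0.02 and 0.051 m and y of tin_a_mid in the frame of carrier_mid between -0.125 and 0.125 m and z of tin_a_mid in the frame of carrier_mid between 0.036 and 0.05 m and angle between each of tin_a_mid, tin_b_mid, tin_c_mid, tin_d_mid, comb_mid's own z axis and vertical below 0.12 rad and x of tin_b_mid in the frame of carrier_mid between 0.02 and 0.051 m and y of tin_b_mid in the frame of carrier_mid between -0.125 and 0.125 m and z of tin_b_mid in the frame of carrier_mid between 0.036 and 0.05 m and x of tin_c_mid in the frame of carrier_mid between 0.02 and 0.051 m and y of tin_c_mid in the frame of carrier_mid between -0.125 and 0.125 m and z of tin_c_mid in the frame of carrier_mid between 0.036 and 0.05 m and x of tin_d_mid in the frame of carrier_mid between 0.02 and 0.051 m and y of tin_d_mid in the frame of carrier_mid between -0.125 and 0.125 m and z of tin_d_mid in the frame of carrier_mid between 0.036 and 0.05 m and x of comb_mid in the frame of carrier_mid between -0.058 and -0.022 m and y of comb_mid in the frame of carrier_mid between -0.085 and 0.085 m and z of comb_mid in the frame of carrier_mid between 0.018 and 0.03 m), for 0.2 s.
At the end, for the whole second after the job is handed in: The carrier is within 5 mm of the blue mark's click place (0.260 m) and still; every tin that is there stands upright (within 0.12 rad) on the floor of the shelf-side trough; the comb lies flat on the floor of the robot-side trough, handle up (value of joint carrier between 0.255 and 0.265 m and velocity of joint carrier between -0.01 and 0.01 m/s and x of tin_a_mid in the frame of carrier_mid between 0.02 and 0.051 m and y of tin_a_mid in the frame of carrier_mid between -0.125 and 0.125 m and z of tin_a_mid in the frame of carrier_mid between 0.036 and 0.05 m and angle between each of tin_a_mid, tin_b_mid, tin_c_mid, tin_d_mid, comb_mid's own z axis and vertical below 0.12 rad and x of tin_b_mid in the frame of carrier_mid between 0.02 and 0.051 m and y of tin_b_mid in the frame of carrier_mid between -0.125 and 0.125 m and z of tin_b_mid in the frame of carrier_mid between 0.036 and 0.05 m and x of tin_c_mid in the frame of carrier_mid between 0.02 and 0.051 m and y of tin_c_mid in the frame of carrier_mid between -0.125 and 0.125 m and z of tin_c_mid in the frame of carrier_mid between 0.036 and 0.05 m and x of tin_d_mid in the frame of carrier_mid between 0.02 and 0.051 m and y of tin_d_mid in the frame of carrier_mid between -0.125 and 0.125 m and z of tin_d_mid in the frame of carrier_mid between 0.036 and 0.05 m and x of comb_mid in the frame of carrier_mid between -0.058 and -0.022 m and y of comb_mid in the frame of carrier_mid between -0.085 and 0.085 m and z of comb_mid in the frame of carrier_mid between 0.018 and 0.03 m); the robot touches nothing.
It fails at once if the iron rest plate is shifted by more than 5 cm (distance of iron_plate from where it was at the start of the episode above 0.05 m).
It fails at once if the spray bottle is shifted by more than 5 cm (distance of spray from where it was at the start of the episode above 0.05 m).
It fails at once if the starch can is shifted by more than 5 cm (distance of starch from where it was at the start of the episode above 0.05 m).
Of tin_a, tin_b, tin_c, tin_d only 2 to 4 are there at a start; the rules pass over those that are not, and their reading is None.
At some moment in a run one of tin_a, tin_b, tin_c, tin_d, comb may be knocked a few centimetres aside while the robot is not near it.
It also fails if it takes over 210 s, if anything falls off the work surface, if the arm or the gripper's body presses on something with over 40 N, if the wrist force passes 120 N, or if a joint passes its speed limit or range.

## Robot

A 7-joint arm with a two-finger parallel gripper is mounted at the origin on the work surface. World frame = base frame: x ahead of the robot, y to its left, z up, the work surface at z = 0. Lengths are in m, angles in rad, forces in N, time in s.
With the tool pointing down it reaches from about 0.4 to 0.9 m from the base axis. Payload 5.5 kg.
Tool frame: the origin (TCP) lies midway between the tips of the shut fingers; the grasp point (between the pads) lies 19 mm behind it (manip.grip_depth is the distance from the TCP to the grasp point, in m); z points along the fingers, x is the direction in which the jaws open and shut, and the axes are right-handed (so a half turn about z gives the same grasp; the last joint's range is limited). The gripper opens to 92 mm and grips with 3 to 60 N. Pads are 19 mm wide; open, the fingers measure 130 mm over their backs; the gripper's body (75 mm by 190 mm) begins 47 mm behind the grasp point.
Start: joints at [-0.978, 0.501, -0.427, 1.55, 0.221, 1.138, -0.21], TCP at [0.21, 0.615, 0.227] pointing down, gripper open.
Joint ranges: [-2.88, 2.88], [-0.31, 2.03], [-1.54, 1.56], [0.2, 2.42], [-1.41, 4.55], [0.19, 2.02], [-2.57, 2.57]. Speed limits (rad/s): [2.57, 2.57, 3.14, 3.14, 3.14, 3.14, 3.14].

## Interface

Orientations are given as a unit quaternion [x, y, z, w].
In Python, from bench import manip, effector, viewer gives the robot as it stands. Calls block until the motion is done:
- manip.move_pose(position, orientation): joint-space move of the TCP to a pose.
- manip.servo_line(position, ori=None, vel=0.15): straight line of the TCP; ori=None keeps the orientation; vel is the mean speed in m/s.
- manip.movej(angles): joint-space move.
- effector.open_jaws() and effector.close(f_grip=None): open the fingers fully, or close them until they stop; f_grip is the grip in N (None keeps the last).
- manip.sleep(seconds).
- manip.solve_ik(position, orientation): joint angles nearest the present ones, or None.
- viewer.get_image(name): name is "side" or "top" or "wrist"; returns the picture (384x512x3 uint8, red, green, blue); there is no depth.
- viewer.get_calibration(name): a dict with "vfov" (degrees; the focal length in pixels is half the picture's height over the tangent of half this angle, whatever the lens; pixels are square), "cx", "cy" (the principal point, pixels), "eye" and "attitude" of the camera in the world. Camera axes: x right, y down, z forward; pixel columns grow to the right and rows downward; lengths in m; the calibration is good to about 2 mm. A picture is of the moment at which its call begins: read the wrist's pose just before it. get_calibration takes no time and is no camera call; for the wrist camera it gives the pose at the moment of the call.
A pose or a line that the arm cannot do raises manip.PlanningError and nothing moves.
- manip.hand_in(): hands the job in, once; it reports no verdict.
Readings, each from a call of its own:
- manip.current_clock(): time.
- manip.current_q(): joint angles.
- manip.current_joint_velocities(): joint speeds.
- manip.current_tau(): joint torques, N m.
- manip.current_tool_pos(): TCP position.
- manip.current_tcp_rot(): TCP orientation.
- manip.current_force(): force on the tool from outside, world axes, zero at the start.
- manip.current_wrist_torque(): the same for the moment, N m.
- manip.current_finger_gap(): finger opening in m.
Only numpy, scipy, OpenCV 4.12 (cv2) and the standard library are available. Lean on these libraries where they do the work, as an engineer would, in place of code of your own. Each camera call takes 0.05 s, during which the arm holds its last target. There are 200 camera calls.

## Working session

There is one attempt and no reset: what is moved stays moved. The work goes in short steps, each a Python script; the robot and the scene stay as the last script left them, time stands still between calls to the robot, and variables do not carry over. Pictures are saved under pics/ and viewed, about 12 in all and at most 16, crops included, and the job is handed in when it is done.

```bash
ls; mkdir -p pics; cat > h.py <<'E'
import numpy as np, cv2
from bench import manip, effector, viewer
from scipy.spatial.transform import Rotation as R
def snap(name, fn=None):
    c=viewer.get_calibration(name); im=viewer.get_image(name)
    if fn: cv2.imwrite('pics/'+fn, im[:,:,::-1])
    return im,c
def rot(c):
    a=np.array(c['attitude'],float)
    return R.from_quat(a).as_matrix() if a.size==4 else a.reshape(3,3)
def ray(c,u,v):
    f=192/np.tan(np.radians(c['vfov'])/2)
    d=rot(c)@np.array([(u-c['cx'])/f,(v-c['cy'])/f,1.]); return np.array(c['eye']),d
def onz(c,u,v,z):
    e,d=ray(c,u,v); return e+d*(z-e[2])/d[2]
def px(c,p):
    f=192/np.tan(np.radians(c['vfov'])/2)
    q=rot(c).T@(np.array(p)-np.array(c['eye'])); return q[:2]/q[2]*f+[c['cx'],c['cy']]
def down(yaw): # jaws' x axis at yaw in the xy plane, z down
    return (R.from_euler('z',yaw)*R.from_euler('x',np.pi)).as_quat()
E
python3 - <<'E'
from h import *
for n in ['side','top','wrist']:
    im,c=snap(n,n+'0.png'); print(n,c)
a=[cv2.imread(f'pics/{n}0.png') for n in ['top','side']]
print(manip.current_clock(),manip.current_tcp_rot(),manip.grip_depth)
E
```

```text
pics
side {'vfov': 42.82646937080136, 'cx': 261.12909356484647, 'cy': 194.2205781172942, 'eye': array([ 1.43464856, -0.43618507,  1.21849222]), 'attitude': array([ 0.78786265,  0.48391615, -0.19801681, -0.32540276])}
top {'vfov': 56.2773775979447, 'cx': 249.62200753866372, 'cy': 185.9875440497594, 'eye': array([0.34712838, 0.08337446, 1.11881417]), 'attitude': array([-0.70252727,  0.71071401, -0.03063534,  0.02006254])}
wrist {'vfov': 58.05656321758598, 'cx': 255.33953289065892, 'cy': 191.5233955106307, 'eye': array([0.14595906, 0.63640365, 0.38402381]), 'attitude': array([0.80717905, 0.57660182, 0.07287506, 0.10335157])}
0.15 [ 8.13591611e-01  5.81436273e-01 -6.30333995e-04  3.92466324e-04] 0.0188
```

View pics/top0.png

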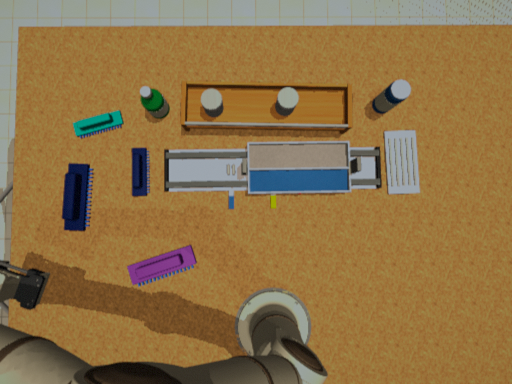

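View pics/side0.png

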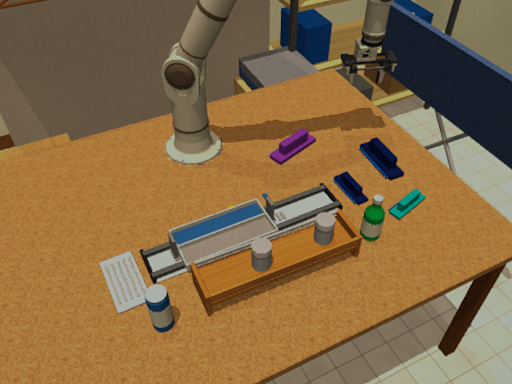

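Top view: tins at (212,100) and (287,100). The carrier is at about (298,167) with tabs at about (240,168) and (356,165). The blue mark is at (231,200), the yellow at (273,200).
Comb candidates are turquoise (98,124), purple (162,265), big navy (77,197) and small navy (140,172). I choose the small navy one and check it in a close crop.

```bash
python3 - <<'E'
from h import *
im=cv2.imread('pics/top0.png')
cv2.imwrite('pics/crop1.png',cv2.resize(im[75:240,120:390][:,:],None,fx=2.9,fy=2.9,interpolation=cv2.INTER_CUBIC))
c=viewer.get_calibration('top')
hsv=cv2.cvtColor(im,cv2.COLOR_BGR2HSV)
def blobs(lo,hi,z,name,amin=20):
    m=cv2.inRange(hsv,np.array(lo),np.array(hi))
    n,l,s,ce=cv2.connectedComponentsWithStats(m)
    for i in range(1,n):
        if s[i,4]>amin:
            r=cv2.minAreaRect(np.argwhere(l==i)[:,::-1].astype(np.float32))
            b=cv2.boxPoints(r); w=np.array([onz(c,*p,z)[:2] for p in b])
            print(name,s[i],ce[i].round(1),'ctr',w.mean(0).round(4),'sides',np.linalg.norm(w[0]-w[1]).round(3),np.linalg.norm(w[1]-w[2]).round(3),'corners',w.round(3).tolist())
blobs((22,150,120),(35,255,255),0.01,'yel',10)
blobs((100,150,120),(112,255,255),0.03,'blue')
blobs((112,120,20),(128,255,130),0.03,'navy',100)
blobs((0,150,100),(4,255,255),0.05,'red',3)
m=cv2.inRange(hsv[80:120,185:345],np.array((0,0,90)),np.array((180,60,255)))
print(cv2.connectedComponentsWithStats(m)[2:])
E
```

```text
yel [270 195   7  14  83] [272.8 201.9] ctr [ 0.3779 -0.0054] sides 0.019 0.04 corners [[0.398, 0.004], [0.398, -0.015], [0.358, -0.014], [0.358, 0.004]]
blue [ 250  170   97   21 1850] [298.4 180.2] ctr [ 0.4417 -0.082 ] sides 0.294 0.06 corners [[0.47, 0.065], [0.472, -0.229], [0.413, -0.228], [0.411, 0.065]]
blue [229 197   4  11  34] [230.9 202. ] ctr [0.3773 0.1251] sides 0.009 0.03 corners [[0.392, 0.13], [0.392, 0.12], [0.362, 0.121], [0.362, 0.13]]
navy [133 148  16  48 568] [139.  171.5] ctr [0.4734 0.3974] sides 0.143 0.046 corners [[0.402, 0.419], [0.545, 0.421], [0.545, 0.375], [0.401, 0.374]]
navy [  63  164   27   66 1129] [ 75.  196.7] ctr [0.3996 0.5914] sides 0.198 0.071 corners [[0.303, 0.631], [0.502, 0.623], [0.496, 0.552], [0.298, 0.561]]
(array([[   0,    0,  160,   40, 5698],
       [  92,    7,   21,   22,  352],
       [  16,    9,   21,   21,  350]], dtype=int32), array([[ 81.36819937,  19.66970867],
       [102.55113636,  17.33522727],
       [ 25.90285714,  18.91428571]]))
```

View pics/crop1.png

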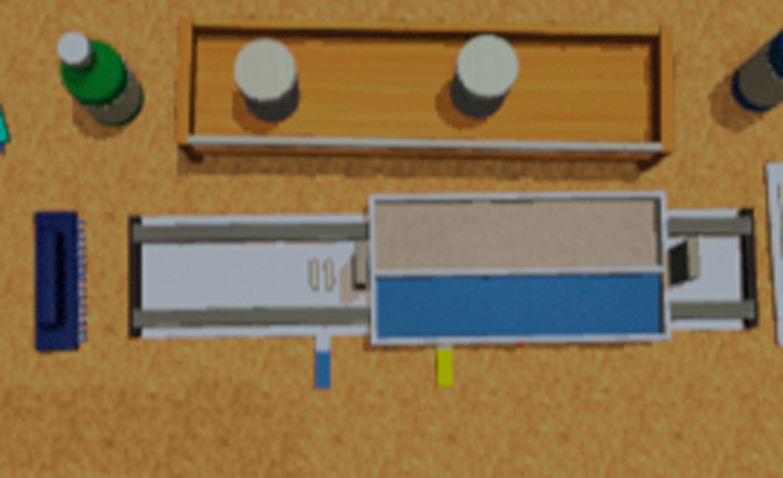

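The crop confirms that the small navy comb (about 145 x 45 mm) lies along x. The carrier's red pointer is at about (299,194), and its tabs are at about (244,166) and (357,165). I'll go to the right tab and look from the wrist.

```bash
python3 - <<'E'
from h import *
c=viewer.get_calibration('top')
P=lambda u,v,z:onz(c,120+u/2.9,75+v/2.9,z).round(4)
print('rtab',P(692,258,.1),'ltab',P(362,262,.1),'ptr',P(520,345,.045),'tins',P(266,69,.146),P(487,65,.146))
print('tray ends', P(369,196,.046),P(665,194,.046),P(372,343,.046),P(668,338,.046))
print('shelf rail', P(180,138,.094),P(665,150,.094), 'rails end',P(752,265,.03))
manip.move_pose([0.45,0.0,0.30],down(np.pi/2)); print(manip.current_q().round(2) if hasattr(manip.current_q(),'round') else manip.current_q())
manip.move_pose([0.44,-0.24,0.26],down(np.pi/2))
im,cw=snap('wrist','w1.png'); print(manip.current_clock(),np.array(manip.current_q()).round(2),cw['eye'])
E
```

```text
rtab [ 0.4802 -0.246   0.1   ] ltab [0.4795 0.0807 0.1   ] ptr [ 0.3985 -0.082   0.045 ] tins [0.6594 0.1701 0.146 ] [ 0.6618 -0.0407  0.146 ]
tray ends [0.5557 0.0725 0.046 ] [ 0.5549 -0.2374  0.046 ] [0.4023 0.0711 0.046 ] [ 0.404  -0.2357  0.046 ]
shelf rail [0.6066 0.2607 0.094 ] [ 0.5903 -0.2245  0.094 ] rails end [ 0.4812 -0.3322  0.03  ]
[-0.1   0.03  0.04  1.95 -0.    1.16  1.51]
3.525 [ 0.18  0.17  0.29  1.9  -0.06  1.08  2.07] [ 0.37270307 -0.23848061  0.41819341]
```

View pics/w1.png

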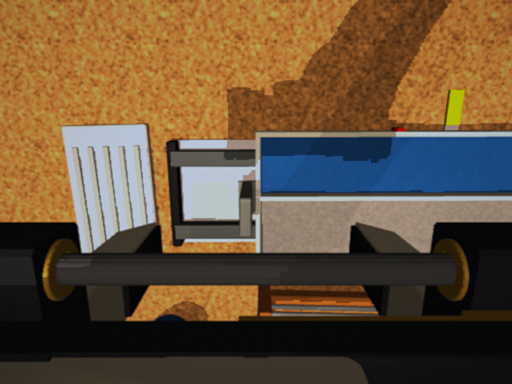

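Wrist view: tab at about (246,215), red pointer (399,129), yellow mark (455,108).

```bash
python3 - <<'E'
from h import *
c=viewer.get_calibration('wrist')
P=lambda u,v,z:onz(c,u,v,z).round(4)
print('tab',P(245,198,.1),P(245,235,.1),P(246,182,.1),'ptr',P(400,129,.04),'yel',P(455,95,.008),P(451,125,.008),'tray end',P(257,133,.046),P(257,240,.046))
im=cv2.imread('pics/w1.png'); cv2.imwrite('pics/crop2.png',cv2.resize(im[110:260,160:480],None,fx=2.5,fy=2.5,interpolation=cv2.INTER_CUBIC))
E
```

```text
tab [ 0.462  -0.2475  0.1   ] [ 0.4997 -0.2476  0.1   ] [ 0.4463 -0.2464  0.1   ] ptr [ 0.4011 -0.0815  0.04  ] yel [ 0.3649 -0.0095  0.008 ] [ 0.3987 -0.0092  0.008 ] tray end [ 0.4052 -0.2359  0.046 ] [ 0.5274 -0.2354  0.046 ]
```

View pics/crop2.png

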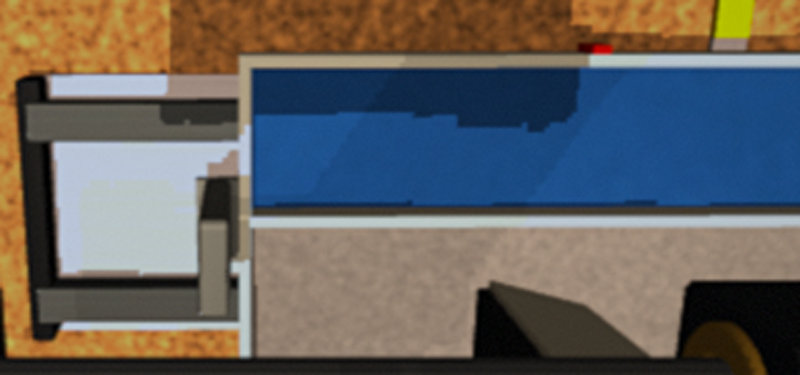

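```bash
python3 - <<'E'
from h import *
q=down(np.pi/2)
manip.move_pose([0.481,-0.247,0.16],q)
manip.servo_line([0.481,-0.247,0.066],vel=.1)
print('F',np.round(manip.current_force(),1))
effector.close(30); print('gap',manip.current_finger_gap(),manip.current_tool_pos(),np.round(manip.current_force(),1))
y0=manip.current_tool_pos()[1]
for d in [.05,.062,.066,.069,.072,.074,.076]:
    manip.servo_line([0.481,y0+d,0.066],vel=.05); manip.sleep(.15)
    print(d,np.round(manip.current_tool_pos(),4),np.round(manip.current_force(),1))
E
```

```text
F [-0.4  0.2  0.1]
gap 0.011813567656740489 [ 0.48098475 -0.24714792  0.06598166] [ 0.6 -0.1 -0.9]
0.05 [ 0.4808 -0.197   0.066 ] [-2.1  1.7  2.6]
0.062 [ 0.4808 -0.1868  0.066 ] [-1.3 -6.7 -1.8]
0.066 [ 0.4808 -0.183   0.066 ] [-1.4 -7.1 -0.4]
0.069 [ 0.4808 -0.1777  0.066 ] [-2.6  0.2  2.7]
0.072 [ 0.4807 -0.1739  0.0659] [-4.9  2.9  4.8]
0.074 [ 0.4807 -0.1724  0.0659] [-5.3  1.8  4.2]
0.076 [ 0.4807 -0.1713  0.066 ] [-5.1 -0.6  4.6]
```

```bash
python3 - <<'E'
from h import *
effector.open_jaws(); manip.sleep(.3); print(manip.current_tool_pos(), manip.current_clock())
manip.servo_line([0.47,-0.171,0.22],vel=.15)
manip.move_pose([0.45,-0.05,0.26],down(np.pi/2))
im,c=snap('wrist','w2.png')
cv2.imwrite('pics/crop3.png',cv2.resize(im[60:260,60:480][:,:,::-1],None,fx=1.8,fy=1.8))
h=cv2.cvtColor(im,cv2.COLOR_RGB2HSV)
def cen(lo,hi,z):
    m=cv2.inRange(h,np.array(lo),np.array(hi)); n,l,s,ce=cv2.connectedComponentsWithStats(m)
    for i in range(1,n):
        if s[i,4]>15: print(s[i],ce[i].round(1),onz(c,*ce[i],z).round(4))
cen((22,150,100),(35,255,255),.008); print('red');cen((0,180,120),(4,255,255),.04)
E
```

```text
[ 0.48100323 -0.17113907  0.06599644] 11.7917
[99  2  8  6 20] [102.6   4.5] [ 0.2805 -0.2139  0.008 ]
[210   2   8   6  21] [213.8   4.7] [ 0.2806 -0.0945  0.008 ]
[432   3   9   5  20] [436.2   4.8] [0.2805 0.1443 0.008 ]
[286  81  10   2  19] [290.7  81.5] [ 0.3592 -0.0098  0.008 ]
[110 116   8   5  18] [113.6 118.1] [ 0.3999 -0.2142  0.008 ]
red
[293 119   8   4  29] [296.1 120.5] [ 0.4009 -0.0061  0.04  ]
```

View pics/crop3.png

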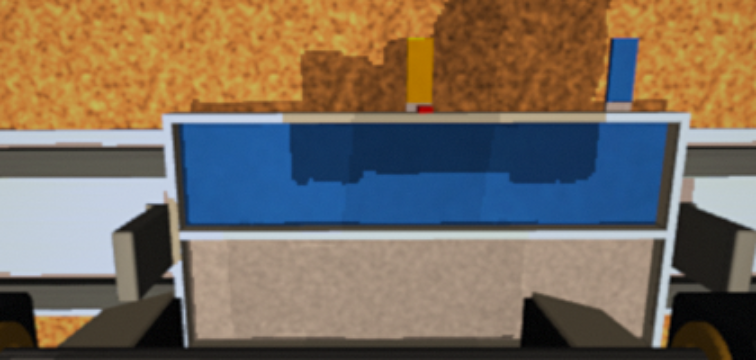

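The pointer (296,120) lines up with the yellow mark (mid about 293.6) to within 1 mm, so the carrier is clicked in. Comb next.

```bash
python3 - <<'E'
from h import *
manip.move_pose([0.45,0.15,0.30],down(np.pi/2))
manip.move_pose([0.47,0.39,0.25],down(np.pi/2)); manip.sleep(.2)
im,c=snap('wrist','w3.png')
h=cv2.cvtColor(im,cv2.COLOR_RGB2HSV)
m=cv2.inRange(h,np.array((108,100,10)),np.array((130,255,160))); n,l,s,ce=cv2.connectedComponentsWithStats(m)
for i in range(1,n):
    if s[i,4]>200:
        r=cv2.minAreaRect(np.argwhere(l==i)[:,::-1].astype(np.float32)); b=cv2.boxPoints(r)
        print(s[i],ce[i],[onz(c,*p,.014)[:2].round(3).tolist() for p in b])
print(np.array(manip.current_q()).round(2),c['eye'])
E
```

```text
[  393     0   107   189 13034] [448.77819549  91.57771981] [[0.498, 0.547], [0.293, 0.556], [0.305, 0.645], [0.514, 0.648]]
[ 245  100   46  127 4770] [270.42851153 161.21132075] [[0.402, 0.377], [0.402, 0.427], [0.549, 0.43], [0.549, 0.375]]
[-0.63  0.38 -0.14  1.64  0.06  1.13  0.79] [0.40293367 0.38835811 0.40900793]
```

View pics/w3.png

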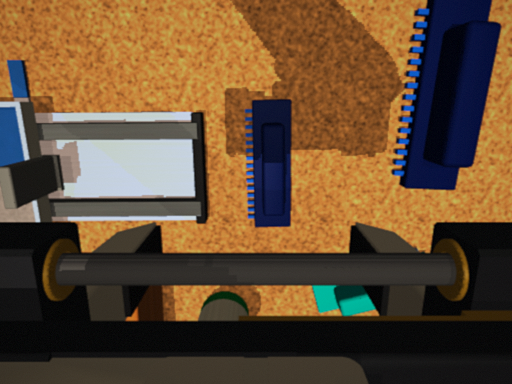

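The small comb fills cols 252–291, rows 100–226, with its handle at about (261–284, 123–215). The big navy comb is to the right at (445,95).

```bash
python3 - <<'E'
from h import *
c=viewer.get_calibration('wrist')
P=lambda u,v,z:onz(c,u,v,z)[:2].round(4)
print('foot',P(252.5,100,.014),P(291,100,.014),P(254,226,.014),P(290,226,.014))
print('handle',P(261,124,.048),P(284,124,.048),P(262,214,.048),P(285,214,.048))
E
```

```text
foot [0.4012 0.3857] [0.4014 0.4282] [0.5488 0.3867] [0.5489 0.4303]
handle [0.4252 0.3945] [0.4253 0.4181] [0.5223 0.3957] [0.5224 0.421 ]
```

```bash
python3 - <<'E'
from h import *
q=down(np.pi/2+.012)
manip.move_pose([0.4745,0.4075,0.12],q)
manip.servo_line([0.4745,0.4075,0.022],vel=.1)
print(np.round(manip.current_force(),1))
effector.close(20); print('gap',manip.current_finger_gap(),np.round(manip.current_force(),1))
manip.servo_line([0.4745,0.4075,0.24],vel=.15)
qs={y:manip.solve_ik([0.4415,-0.006,0.2],down(y+.007)) for y in (0,np.pi)}
print({k:(None if v is None else np.round(v,2)) for k,v in qs.items()})
y=min([k for k in qs if qs[k] is not None],key=lambda k:abs(qs[k][6]))
y=y+.007
manip.move_pose([0.4415,-0.006,0.22],down(y)); manip.sleep(.3)
im,c=snap('wrist','w4.png')
manip.servo_line([0.4415,-0.006,0.07],vel=.12); print(manip.current_finger_gap(),np.round(manip.current_force(),1))
manip.servo_line([0.4415,-0.006,0.0525],vel=.04); print(np.round(manip.current_force(),1), manip.current_clock(),manip.current_tool_pos())
E
```

```text
[ 0.8  0.3 -0.6]
gap 0.02391971163136557 [ 0.2 -0.5  0.3]
{0: array([-0.32,  0.13,  0.3 ,  2.1 , -0.05,  0.92,  0.01]), 3.141592653589793: array([ 1.13,  0.51, -1.45,  2.06,  0.58,  1.09,  2.55])}
0.024170942885820904 [0.1 0.4 0.4]
[-0.5 -0.1 -1.5] 23.9083 [ 0.44124847 -0.00605599  0.05213279]
```

```bash
python3 - <<'E'
from h import *
effector.open_jaws()
manip.servo_line([0.4415,-0.006,0.2],vel=.15)
manip.move_pose([0.56,0.06,0.36],down(np.pi/2)); manip.sleep(.3)
im,c=snap('wrist','w5.png'); print(c['eye'],manip.current_clock())
E
```

```text
[0.49174037 0.05995388 0.51802771] 27.85
```

View pics/w5.png

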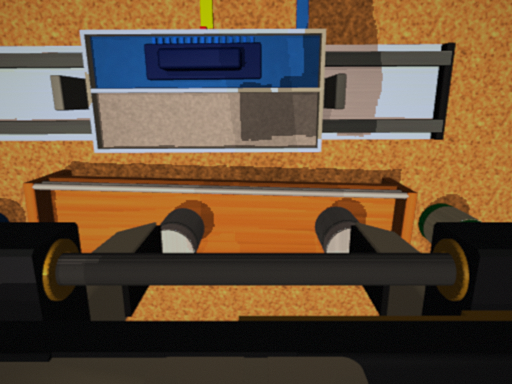

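The comb lies in the blue trough (145–260, 43–79). The tins are partly hidden at about (184,225) and (337,225), so I'll step aside and measure them with the top camera.

```bash
cat >> h.py <<'E'
def tins(fn=None):
    im,c=snap('top',fn); h=cv2.cvtColor(im,cv2.COLOR_RGB2HSV)
    roi=np.zeros(im.shape[:2],np.uint8); roi[60:185,170:365]=255
    m=cv2.inRange(h,np.array((0,0,135)),np.array((180,60,255)))&roi
    m=cv2.morphologyEx(m,cv2.MORPH_OPEN,np.ones((5,5)))
    out=[]
    for k in cv2.findContours(m,cv2.RETR_EXTERNAL,cv2.CHAIN_APPROX_NONE)[0]:
        (u,v),r=cv2.minEnclosingCircle(k); out.append((round(u,1),round(v,1),round(r,1),onz(c,u,v,.146)[:2].round(4).tolist()))
    return out
E
python3 - <<'E'
from h import *
manip.move_pose([0.42,0.3,0.33],down(np.pi/2)); manip.sleep(.2)
for t in tins('t5.png'): print(t)
E
```

```text
(198.2, 169.8, 19.1, [0.4626, 0.2077])
(344.0, 168.0, 22.8, [0.4634, -0.1906])
(271.0, 157.0, 50.4, [0.4958, 0.009])
(210.8, 98.6, 10.3, [0.66, 0.1727])
(287.5, 97.5, 10.1, [0.6615, -0.0395])
```

View pics/t5.png

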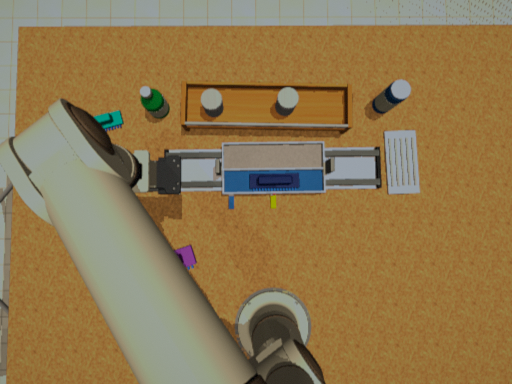

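```bash
cat > tin.py <<'E'
from h import *
def do(x,y,ty,tx=.5165):
    q=down(np.pi/2)
    manip.move_pose([x,y,0.24],q)
    manip.servo_line([x,y,0.095],vel=.1)
    print('F',np.round(manip.current_force(),1))
    effector.close(25); print('gap',manip.current_finger_gap(),np.round(manip.current_tool_pos(),4))
    manip.servo_line([x,y,0.17],vel=.1); print('gap',manip.current_finger_gap(),np.round(manip.current_force(),1))
    manip.servo_line([tx,y,0.17],vel=.12); manip.servo_line([tx,ty,0.17],vel=.12)
    manip.servo_line([tx,ty,0.075],vel=.1); manip.servo_line([tx,ty,0.066],vel=.03)
    print('F',np.round(manip.current_force(),1),manip.current_finger_gap(),np.round(manip.current_tool_pos(),4))
    effector.open_jaws(); manip.sleep(.1)
    manip.servo_line([tx,ty,0.24],vel=.15); print(manip.current_clock())
E
python3 - <<'E'
from tin import *
manip.move_pose([0.55,0.2,0.33],down(np.pi/2))
do(.660,.1715,.054)
manip.move_pose([0.42,0.3,0.33],down(np.pi/2)); manip.sleep(.2)
for t in tins('t6.png'): print(t)
E
```

```text
F [-0.5 -0.   0.7]
gap 0.057760529253227805 [0.66   0.1715 0.095 ]
gap 0.05787863972197585 [-0.2  0.1 -2.8]
F [-0.7 -0.2 -3.1] 0.05761914061993205 [0.5163 0.054  0.0658]
39.8333
(198.2, 169.8, 19.1, [0.4626, 0.2077])
(344.0, 168.0, 22.8, [0.4634, -0.1906])
(271.0, 157.0, 50.4, [0.4958, 0.009])
(287.5, 97.5, 10.1, [0.6615, -0.0395])
```

View pics/t6.png

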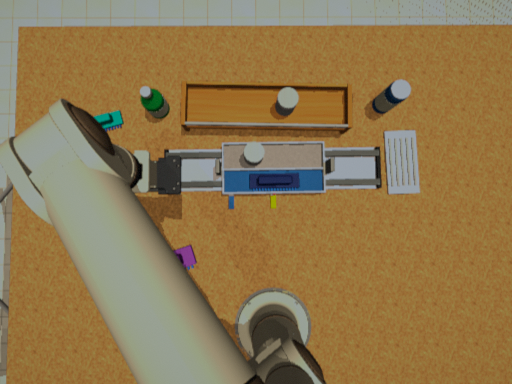

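Tin 1 stands in the trough at (254,153); tin 2 is unmoved at (287,98).

```bash
python3 - <<'E'
from tin import *
manip.move_pose([0.55,0.1,0.33],down(np.pi/2))
do(.6615,-.040,-.056)
manip.move_pose([0.42,0.3,0.33],down(np.pi/2)); manip.sleep(.2)
im,c=snap('top','t7.png'); im2,_=snap('side','s7.png')
print(onz(c,254,153,.116))
cv2.imwrite('pics/both7.png',np.hstack([cv2.resize(im[75:225,160:400],None,fx=1.66,fy=1.66),cv2.resize(im2[170:320,120:360],None,fx=1.66,fy=1.66)])[:,:,::-1])
E
```

```text
F [ 0.4 -0.1  0.2]
gap 0.05752638845680034 [ 0.6615 -0.0402  0.0951]
gap 0.0576573951199037 [ 0.5 -0.3 -1.2]
F [-0.  -0.2 -1.4] 0.057627003799258295 [ 0.5163 -0.056   0.0658]
51.4083
[0.51220638 0.05445718 0.116     ]
```

View pics/both7.png

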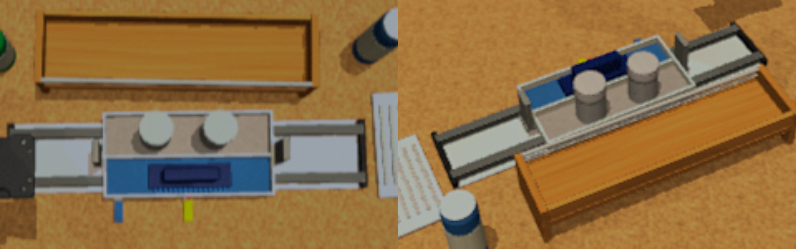

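Both tins stand in the shelf-side trough, the comb lies flat in the blue one, and the carrier is at yellow. Now I'll slide it to blue.

```bash
python3 - <<'E'
from h import *
q=down(np.pi/2)
manip.move_pose([0.45,0.0,0.33],q)
manip.move_pose([0.481,-0.1715,0.2],q)
manip.servo_line([0.481,-0.1715,0.066],vel=.1)
effector.close(35); print('gap',manip.current_finger_gap(),np.round(manip.current_force(),1))
for y,v in [(-.1615,.03),(-.06,.05),(-.0505,.04),(-.0445,.03),(-.0415,.03)]:
    manip.servo_line([0.4805,y,0.066],vel=v); manip.sleep(.15)
    print(y,np.round(manip.current_tool_pos(),4),np.round(manip.current_force(),1))
effector.open_jaws(); manip.sleep(.3)
manip.servo_line([0.475,-0.042,0.24],vel=.12)
manip.move_pose([0.45,0.08,0.28],q); manip.sleep(.2); im,c=snap('wrist','w8.png')
manip.move_pose([0.42,-0.25,0.33],q); manip.sleep(.2)
t,ct=snap('top','t8.png'); s,_=snap('side')
cv2.imwrite('pics/all8.png',np.vstack([cv2.resize(im[40:240,40:480],(792,360)),np.hstack([cv2.resize(t[80:230,140:380],(396,240)),cv2.resize(s[150:300,160:400],(396,240))])])[:,:,::-1]); print(manip.current_clock())
E
```

```text
gap 0.011867650606761987 [-0.   0.5 -0.1]
-0.1615 [ 0.481  -0.1619  0.066 ] [ 3.4 -3.3 -5.1]
-0.06 [ 0.4805 -0.06    0.066 ] [ 4.4 -0.4 -6.2]
-0.0505 [ 0.4805 -0.0564  0.066 ] [  5.2 -15.   -8.1]
-0.0445 [ 0.4805 -0.0444  0.066 ] [ 4.5 -1.  -6.2]
-0.0415 [ 0.4804 -0.0413  0.066 ] [ 4.1 -0.2 -4.8]
67.875
```

View pics/all8.png

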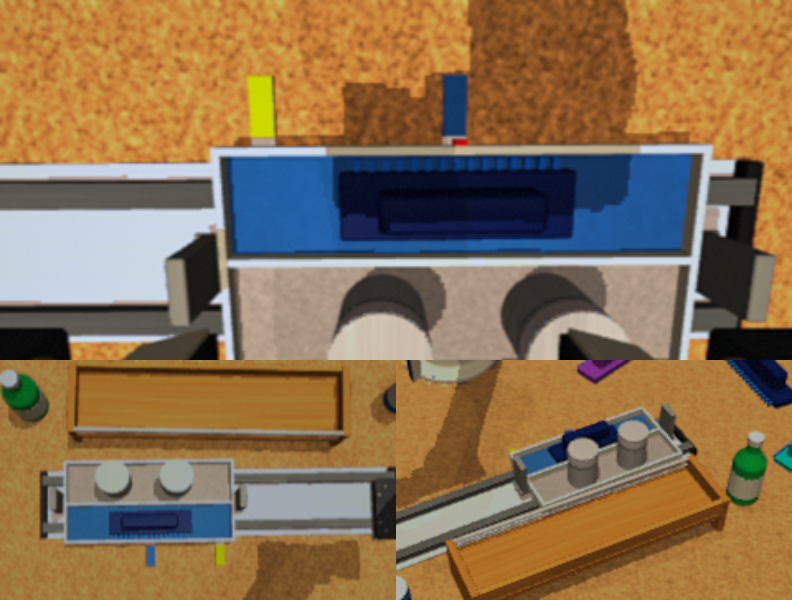

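The pointer (460,142) sits at the blue mark (455) with the same offset it had when clicked in at yellow. Both tins are upright, the comb is flat with its handle up, and the arm is clear.

```bash
python3 -c "
from h import *
print(manip.hand_in(),manip.current_clock())"
```

```text
the job is handed in; nothing more can be done
the job is handed in; nothing more can be done
```

The job is done and handed in at about 68 s on the robot's clock (limit 210 s); the hand-in gives no verdict.

I slid the carrier to the yellow mark by its right tab and laid the small navy comb flat, handle up, in the robot-side trough. I then lifted the two tins present over the rail and stood them in the shelf-side trough, and slid the carrier on to the blue mark.

**Carrier position:** in the last pictures the pointer sits at the blue mark with the same small offset, within about 0.5 mm, that it had when clicked in at yellow. The gripper's final travel of 0.130 m agrees. The side force peaked at about 15 N in my reading just before it clicked in.

**Load and bystanders:** the last pictures show both tins upright, the comb flat and the arm clear. Nothing had been knocked aside in any of my checks. I judged the tins and comb in the carrier mostly by eye; the only computed position was tin 1's, about 31 mm from the carrier's middle toward the shelf (allowed 20–51 mm). The robot never went near the plate, bottle or can, but I did not measure whether they had moved.

No check failed or disagreed.

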